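# Make up the dry block heater

### The job

Make up the two-bay dry block heater: in the empty bay stack, squarely one on the other, first the flat adapter plate (between the bay's two end stops), then the drilled tube block on the plate (between the plate's end lips), then the lid over the block so that it sits fully down. In the other bay push the upright filler plate fully down into the narrow gap between the two fixed half blocks, about midway along it; this may be done before or after the stack. Leave the green tube rack and the reagent bottle where they stand.

Things in the scene. Friction and masses are not known exactly. Their poses are not given: they have to be found in the camera images.
- plate_center (a point): Adapter plate: loose flat aluminium slab 100 (x) x 60 (y) x 18 mm (z), 0.3 kg, with a lip 4 mm thick and 5 mm high across its top at each x end (92 mm between the lips). Lies flat. The point is at its centre, 9 mm above its underside. Grip it across its 60 mm width (y). It goes first, on the seat. Symmetric under a half turn.
- block_center (a point): Tube block: loose aluminium block 84 (x) x 56 (y) x 36 mm (z), 0.4 kg, 5 x 3 dark tube holes on its top. Stands flat. Point: its centre, 18 mm above its underside. Grip it across its 56 mm width (y). It goes on the adapter plate, x along the plate's x, between the lips (4 mm spare at each end). Symmetric under a half turn.
- lid_center (a point): Lid: loose grey cover, 0.1 kg, outside 100 (x) x 72 (y), hollow below: opening 94 x 66, 14 deep; upper face 18 above its rim. Black bar handle on top, 44 (x) x 14 (y), from 18 to 42 mm above the rim: grip it across its 14 mm (y). Point: on the axis, 21 mm above the rim. Goes over the tube block until its ceiling rests on the block's top (14 mm overlap). Symmetric under a half turn.
- filler_center (a point): Filler plate: loose plain aluminium plate standing on edge, 60 (x) x 13 (y, thickness) x 60 mm (z, height), 0.13 kg. The point is at its centre, 30 mm above its foot. Grip it across its 13 mm thickness (y) by its upper part, as its lowest 28 mm go between the half blocks. A half turn makes no difference.
- seat_top (a point): Empty bay of the heater, fixed: a flat dark plate 130 (x) x 94 (y) mm with two low aluminium end stops, 6 mm high, 110 mm apart along x (5 mm spare at each end of the adapter plate); open along its y sides. The point is at the middle of its flat upper face, 60 mm above the bench; the plate's long side goes along its x.
- slot_floor (a point): Other bay, fixed: two drilled aluminium half blocks 90 mm long (x), 28 high, 32 wide, with a gap 17 mm wide (y) between them, flared to about 29 at the top, open at its x ends. Point: on the gap's floor, at its middle, 60 mm above the bench; the filler plate's 60 mm side goes along x, its foot on this floor. The bays' middles are 132 mm apart along y; either may be the left one.
- heater: Dry block heater: fixed white housing 170 (x) x 280 (y) x 50 mm high that carries the two bays side by side along its y. Origin at the centre of its underside.
- rack_center (a point): Bystander: green tube rack 110 (x) x 55 (y) x 30 mm with white-capped tubes showing 9 mm above it, loose. The point is at its centre, 15 mm up. Leave it alone.
- bottle_center (a point): Bystander: reagent bottle, 54 mm across and 100 mm tall, blue cap, loose. The point is on its axis, 50 mm up. Leave it alone.
Not all that is in view belongs to the job. Leave any brown look-alike of the part that bears block_center alone.

How it is judged (in metres and radians):
On the way, in this order (a step that is already met when the one before it is completed fails the run):
1. the adapter plate lies flat in the empty bay, between the end stops (z of plate_center in the frame of seat_top between 0.005 and 0.013 m and horizontal distance between plate_center and seat_top below 0.01 m and angle between the x axis of plate_center and the x axis of seat_top, either way round below 0.14 rad and angle between plate_center's own z axis and vertical below 0.1 rad), for 0.2 s.
2. the tube block stands on the adapter plate in the bay (all of step 1 and z of block_center in the frame of plate_center between 0.023 and 0.031 m and horizontal distance between block_center and plate_center below 0.01 m and angle between the x axis of block_center and the x axis of plate_center, either way round below 0.14 rad and angle between block_center's own z axis and vertical below 0.1 rad), for 0.2 s.
3. the lid sits fully down over the tube block on the plate in the bay (all of step 2 and z of lid_center in the frame of block_center between 0.021 and 0.029 m and horizontal distance between lid_center and block_center below 0.01 m and angle between the x axis of lid_center and the x axis of block_center, either way round below 0.14 rad and angle between lid_center's own z axis and vertical below 0.1 rad), for 0.2 s.
At the end, for the whole second after the job is handed in: Plate flat in the empty bay, block on it, lid fully down over the block (each centred within 10 mm, square within 8 degrees, height within 4 mm); filler plate upright on the floor of the gap (depth within 4 mm, within 12 mm of midway, 8 degrees); all released, at rest (all of step 3 and z of filler_center in the frame of slot_floor between 0.026 and 0.034 m and x of filler_center in the frame of slot_floor between -0.012 and 0.012 m and y of filler_center in the frame of slot_floor between -0.006 and 0.006 m and angle between the x axis of filler_center and the x axis of slot_floor, either way round below 0.14 rad and angle between filler_center's own z axis and vertical below 0.12 rad and linear speed of each of plate, block, lid, filler below 0.02 m/s); the robot touches nothing.
It fails at once if the green tube rack is shifted by more than 25 mm or tipped (distance of rack_center from where it was at the start of the episode above 0.025 m or angle between rack_center's own z axis and vertical above 0.35 rad).
It fails at once if the reagent bottle is shifted by more than 25 mm or tipped (distance of bottle_center from where it was at the start of the episode above 0.025 m or angle between bottle_center's own z axis and vertical above 0.35 rad).
It also fails if it takes over 118 s, if anything falls off the work surface, if the arm or the gripper's body presses on something with over 40 N, if the wrist force passes 120 N, or if a joint passes its speed limit or range.

### The arm

A 6-joint arm with a two-finger parallel gripper is mounted at the origin on the work surface. World frame = base frame: x ahead of the robot, y to its left, z up, the work surface at z = 0. Lengths are in m, angles in degrees, forces in N, time in s.
With the tool pointing down it reaches from about 0.375 to 0.9 m from the base axis. Payload 3.1 kg.
Tool frame: the origin (TCP) lies at the very end of the fingers, on their centre line; the grasp point (between the pads) lies 19 mm behind it; z points along the fingers, y is the line along which they close (so a half turn about z gives the same grasp; the last joint's range is limited). The gripper opens to 87 mm and grips with 3 to 60 N. Pads are 19 mm wide; open, the fingers measure 117 mm over their backs; the gripper's body (75 mm by 190 mm) begins 51 mm behind the grasp point.
Start: joints at [-76.06, 30.224, 82.088, -0, 67.689, -10.227], TCP at [0.256, -0.57, 0.223] pointing down, gripper open.
Joint ranges: [-176.69, 176.69], [-43.24, 126.21], [12.49, 139.97], [-82, 262], [0, 151.66], [-163.58, 163.58]. Speed limits (degrees/s): [159.86, 159.86, 180, 180, 180, 180].

### API

Orientations are given as a 3x3 rotation matrix whose columns are the frame's x, y, z axes.
In Python, from rig import bot, imaging gives the robot as it stands.
- The arm moves only by the tool drive_tool, never from a script. Its argument "deltas" is text: rows parted by semicolons, each of 5 numbers parted by spaces: the finger opening in mm, from 0 to 87, then the shift along the world's x, y, z in mm, then the turn about the world's z in rad. In form: jaw dx dy dz twist; .... A call has 1 to 12 rows; each row is the pose to reach, as a shift and turn from the pose commanded when the call began; what a row does not reach only later rows make up. A row lasts 1/10 s, in which the tool goes at most 50 mm and 8.59 degrees, less where a joint would pass 70% of its speed; a pose out of reach is approached as far as the arm can. A call with a gripper value outside its range is refused whole. The fingers move at their own pace and stop on an object; the grip force is fixed at half the most. Time passes only in rows, so rows that repeat a pose let the fingers close. It gives the time, the measured TCP pose, the force, the opening and the grip force at its end, in the units of the state.
- bot.read_state(): the state, without advancing time (a new reading comes with each control period).
- imaging.capture(name): name is "scene" or "top" or "wrist"; returns the picture (384x512x3 uint8, red, green, blue); there is no depth.
- imaging.camera_model(name): a dict with "fx", "fy", "cx", "cy" (pixels), "T" (4x4, takes a point from camera to world coordinates). Camera axes: x right, y down, z forward; pixel columns grow to the right and rows downward; lengths in m; the calibration is good to about 2 mm. A picture is of the moment at which its call begins: read the wrist's pose just before it. camera_model takes no time and is no camera call; for the wrist camera it gives the pose at the moment of the call.
- bot.hand_in(): hands the job in; it is judged then, once.
The state is a dict: "time_s": time; "joint_positions": joint angles; "qvel": joint speeds; "tau": joint torques, N m; "position": TCP position; "tcp_rot": TCP orientation; "force": force on the tool from outside, world axes, zero at the start; "moment": the same for the moment, N m; "opening": opening from 0.0 (shut) to 1.0 (fully open); "grasp_force": force on a finger pad.
Only numpy, scipy, OpenCV 4.12 (cv2) and the standard library are available. Lean on these libraries where they do the work, as an engineer would, in place of code of your own. Each camera call takes 0.05 s, during which the arm holds its last target. There are 200 camera calls.

## Working session

There is one attempt and no reset: what is moved stays moved. The work goes in short steps, Python scripts to look and compute and a tool call to move; the robot and the scene stay as the last step left them, time stands still between calls to the robot, and variables do not carry over. Pictures are saved under pics/ and viewed, at most 14 in all, crops included, and the job is handed in when it is done.

Besides the shell and the picture viewer there is one more tool, called by a JSON object that holds its "op" and its "data". drive_tool: Moves the arm, as the interface text tells. Its arguments: {"type":"object","properties":{"deltas":{"type":"string"}},"required":["deltas"]}

```bash
ls; mkdir -p pics; python3 - <<'E'
from rig import bot, imaging
import cv2,json
for n in("scene","top"):
    im=imaging.capture(n); cv2.imwrite(f"pics/{n}0.png",cv2.resize(im[:,:,::-1],(800,600),interpolation=cv2.INTER_CUBIC))
    cv2.imwrite(f"raw_{n}.png",im[:,:,::-1])
    m=imaging.camera_model(n);print(n,m)
s=bot.read_state();print(s)
E
```

```text
pics
scene {'fx': 395.93555183918676, 'fy': 395.93555183918676, 'cx': 255.6035402121459, 'cy': 195.17436175130766, 'T': array([[ 0.6019911 ,  0.43381748, -0.67037982,  1.27379168],
       [ 0.79845708, -0.31805231,  0.51118395, -0.62222187],
       [ 0.00854468, -0.8429977 , -0.53784929,  0.73336141],
       [ 0.        ,  0.        ,  0.        ,  1.        ]])}
top {'fx': 488.42517755481316, 'fy': 488.42517755481316, 'cx': 267.02240738619264, 'cy': 189.17723718461937, 'T': array([[-0.11499878, -0.9700176 ,  0.21410545,  0.13389969],
       [-0.9933582 ,  0.11312857, -0.02100966,  0.0116464 ],
       [-0.0038417 , -0.21509949, -0.97658458,  1.52921865],
       [ 0.        ,  0.        ,  0.        ,  1.        ]])}
{'time_s': 0.1, 'joint_positions': array([-7.60622536e+01,  3.02725502e+01,  8.21480958e+01,  2.49439979e-05,
        6.76881092e+01, -1.02250003e+01]), 'qvel': array([ 0.00538868, -0.19964126, -0.13977795, -0.02012018, -0.07897252,
        0.00771244]), 'tau': array([-3.78968407e-04, -4.40984988e+01, -1.77150768e+01,  6.35165465e-02,
        5.33687475e-02, -4.15093564e-05]), 'position': array([ 0.25572392, -0.56958608,  0.22168642]), 'tcp_rot': array([[ 9.12386598e-01,  4.09329314e-01, -4.56808281e-04],
       [ 4.09329430e-01, -9.12384800e-01,  1.84234777e-03],
       [ 3.37342019e-04, -1.86791849e-03, -9.99998199e-01]]), 'force': array([0.16109239, 0.25355979, 0.29643899]), 'moment': array([-0.01935846,  0.0144671 , -0.03965953]), 'grasp_force': 0.0, 'opening': 0.9984371952846495}
```

View pics/scene0.png

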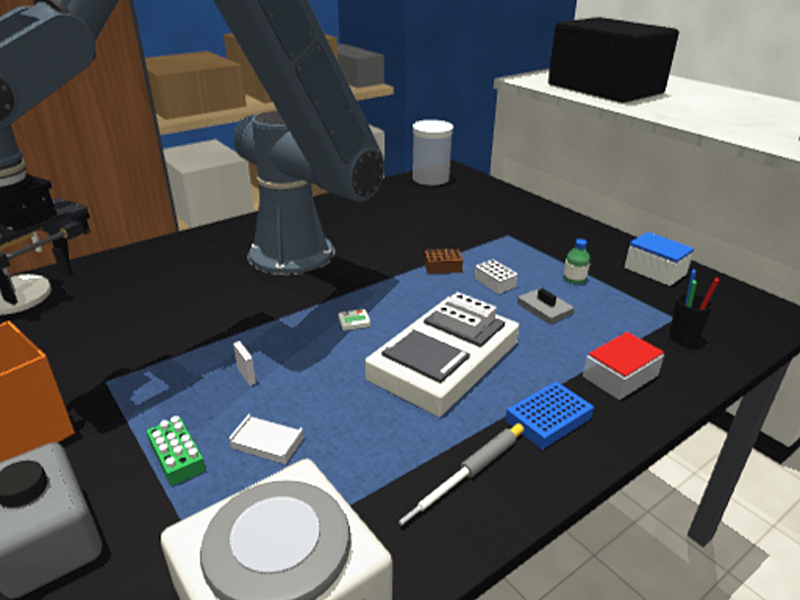

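View pics/top0.png

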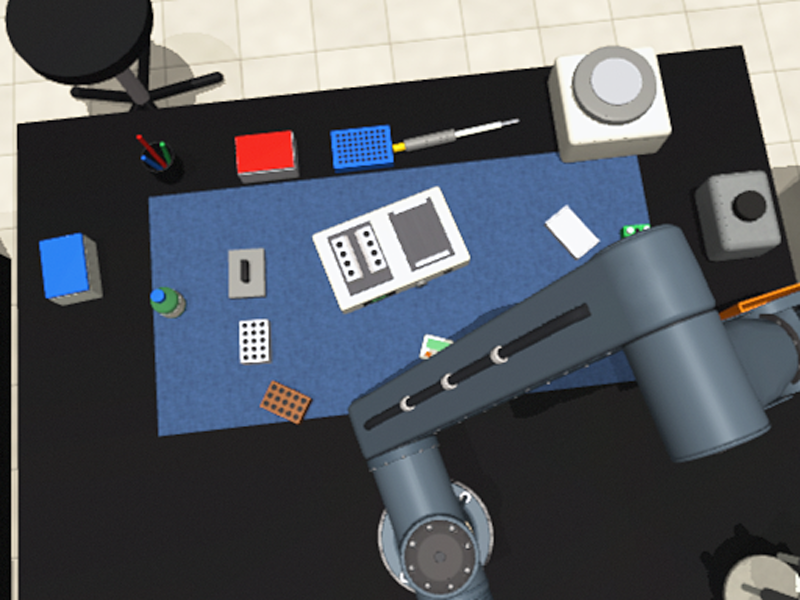

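Top view (800-px): plate (572,232), white drilled block (255,341), lid (246,273), heater (390,250) with the empty bay to the right (420,237); the filler shows in scene at (244,362), the rack at (175,448) and the bottle at (577,262). There are two drilled blocks: white/aluminium at top (255,341) and brown at (285,401). The aluminium one is the tube block, and the brown one is the look-alike to leave. I'll fit the poses by silhouette.

```bash
cat > fit.py <<'E'
import numpy as np, cv2
from scipy.optimize import minimize
def proj(cam,P):
    T=np.linalg.inv(cam["T"]);p=P@T[:3,:3].T+T[:3,3]
    return np.c_[cam["fx"]*p[:,0]/p[:,2]+cam["cx"],cam["fy"]*p[:,1]/p[:,2]+cam["cy"]]
def box(sx,sy,z0,z1,cx=0,cy=0):
    return np.array([[cx+a*sx/2,cy+b*sy/2,z] for a in(-1,1) for b in(-1,1) for z in(z0,z1)])
def place(P,x,y,t):
    c,s=np.cos(t),np.sin(t); return P@np.array([[c,s,0],[-s,c,0],[0,0,1]])+[x,y,0]
def sil(cam,boxes,q,S=4):
    m=np.zeros((384*S,512*S),np.uint8)
    for b in boxes:
        h=cv2.convexHull(((proj(cam,place(b,*q))+.5)*S).astype(np.float32)).round().astype(np.int32)
        cv2.fillConvexPoly(m,h,1)
    return m
def blob(im,seed,S=4):  # seed in raw px; foreground = not blue cloth
    b=cv2.resize(im,None,fx=S,fy=S,interpolation=cv2.INTER_CUBIC).astype(int)
    R,G,B=b[...,0],b[...,1],b[...,2]
    fg=((B-R)<0.3*B+4).astype(np.uint8)
    fg=cv2.morphologyEx(fg,cv2.MORPH_OPEN,np.ones((7,7)))
    n,l,st,_=cv2.connectedComponentsWithStats(fg)
    k=l[int(seed[1]*S),int(seed[0]*S)]
    if k==0: raise ValueError("seed on cloth")
    m=(l==k).astype(np.uint8)
    cs,_=cv2.findContours(m,cv2.RETR_EXTERNAL,cv2.CHAIN_APPROX_NONE)
    return cv2.drawContours(np.zeros_like(m),cs,-1,1,-1)
def fit(views,boxes,q0):
    def cost(q):
        c=0
        for cam,m in views:
            s=sil(cam,boxes,q); c+=1-(s&m).sum()/(s|m).sum()
        return c/len(views)
    best=None
    for t in (q0[2],) if len(q0)==3 and not np.isnan(q0[2]) else np.arange(0,np.pi,np.pi/6):
        q=np.array([q0[0],q0[1],t])
        sim=q+np.array([[0,0,0],[.015,0,0],[0,.015,0],[0,0,.2]])
        r=minimize(cost,q,method="Nelder-Mead",options=dict(initial_simplex=sim,xatol=1e-4,fatol=1e-5,maxiter=150))
        if best is None or r.fun<best.fun: best=r
    return best.x,best.fun
def ray(cam,u,v,z):
    d=cam["T"][:3,:3]@np.array([(u-cam["cx"])/cam["fx"],(v-cam["cy"])/cam["fy"],1]);o=cam["T"][:3,3]
    return o+d*(z-o[2])/d[2]
BOX=dict(plate=[box(.1,.06,0,.018),box(.004,.06,0,.023,.048),box(.004,.06,0,.023,-.048)],block=[box(.084,.056,0,.036)],
 lid=[box(.1,.072,0,.018),box(.044,.014,.018,.042)],filler=[box(.06,.013,0,.06)],
 heater=[box(.17,.28,0,.05)])
E
cat > m1.py <<'E'
from fit import *
from rig import imaging
cams={n:imaging.camera_model(n) for n in("top","scene")}
ims={n:cv2.imread(f"raw_{n}.png")[:,:,::-1] for n in cams}
seeds=dict(plate=dict(top=(572,232),scene=(267,440)),block=dict(top=(263,335),scene=(488,280)),
 lid=dict(top=(235,285),scene=(530,305)),filler=dict(scene=(244,362)),heater=dict(top=(325,255),scene=(380,372)))
for k,sd in seeds.items():
    vs={n:(cams[n],blob(ims[n],np.array(p)*.64)) for n,p in sd.items()}
    n0=list(sd)[0]; x,y,_=ray(cams[n0],sd[n0][0]*.64,sd[n0][1]*.64,.02)
    print(k,[int(v[1].sum()/16) for v in vs.values()])
    for sel in ([list(vs)] if len(vs)==1 else [[n] for n in vs]+[list(vs)]):
        q,c=fit([vs[n] for n in sel],BOX[k],(x,y,np.nan)); print("  ",sel,q[:2].round(4),np.degrees(q[2]).round(1),round(c,3))
E
python3 m1.py
```

```text
plate [648, 982]
   ['top'] [ 0.5645 -0.3532] 32.5 0.028
   ['scene'] [ 0.5645 -0.3507] 32.9 0.02
   ['top', 'scene'] [ 0.565  -0.3517] 32.9 0.041
block [600, 430]
   ['top'] [0.41   0.3133] -2.1 0.023
   ['scene'] [0.4112 0.3148] 176.7 0.027
   ['top', 'scene'] [0.4106 0.3137] -2.5 0.033
lid [764, 500]
   ['top'] [0.5565 0.3229] -3.5 0.011
   ['scene'] [0.5568 0.3235] -3.0 0.038
   ['top', 'scene'] [0.5564 0.3231] -3.2 0.025
filler [256]
   ['scene'] [ 0.3835 -0.3021] -3.0 0.041
heater [4955, 4589]
   ['top'] [0.5669 0.0229] 15.6 0.012
   ['scene'] [0.5675 0.0264] 15.6 0.039
   ['top', 'scene'] [0.567  0.0242] 15.7 0.032
```

```bash
cat > m2.py <<'E'
from fit import *
from rig import imaging
cams={n:imaging.camera_model(n) for n in("top","scene")}
ims={n:cv2.imread(f"raw_{n}.png")[:,:,::-1] for n in cams}
s=np.array([.64,.64])
sd=dict(top=(325,255),scene=(380,372))
hb=BOX["heater"]+[box(.13,.094,.05,.06,0,-.066),box(.01,.094,.05,.066,.06,-.066),box(.01,.094,.05,.066,-.06,-.066),box(.13,.094,.05,.06,0,.066)]+[box(.09,.032,.06,.088,0,.066+d) for d in(-.0245,.0245)]
vs=[(cams[n],blob(ims[n],np.array(p)*.64)) for n,p in sd.items()]
for v in ([vs[0]],[vs[1]],vs):
    q,c=fit(v,hb,(.567,.024,.27)); print(q.round(4),np.degrees(q[2]),c)
for b in(-.066,.066): print("bay",place(np.array([[0,b,0.]]),*q)[0].round(4))
# seat dark plate in top view, as image check
im=ims["top"]; o=cv2.resize(im,None,fx=4,fy=4,interpolation=cv2.INTER_CUBIC)[:,:,::-1].copy()
def line(P): cv2.polylines(o,[((proj(cams["top"],place(P,*q))+.5)*4).round().astype(np.int32)],True,(0,0,255),1)
def rect(sx,sy,z,cy): h=np.array([[-1,-1],[1,-1],[1,1],[-1,1]])/2*[sx,sy]; return np.c_[h+[0,cy],np.full(4,z)]
line(rect(.13,.094,.06,-.066)); line(rect(.09,.032,.088,.066-.0245)); line(rect(.09,.032,.088,.066+.0245)); line(rect(.17,.28,.05,0))
cv2.imwrite("pics/heater.png",o[110*4:205*4,190*4:310*4])
r0=ray(cams["scene"],*(np.array([175,452])*.64),.03); print("rack",r0)
print("bottle",ray(cams["top"],*(np.array([159,293])*.64),.1),ray(cams["scene"],*(np.array([581,240])*.64),.1))
print(imaging.camera_model("wrist"))
E
python3 m2.py
```

```text
[0.5667 0.0232 0.2754] 15.77990138573682 0.013637729800130227
[0.5678 0.0264 0.2835] 16.24447803209171 0.01611561376200954
[0.5672 0.024  0.2775] 15.902034808495817 0.020749307726394772
bay [ 0.5853 -0.0395  0.    ]
bay [0.5491 0.0875 0.    ]
rack [ 0.52840027 -0.48370197  0.03      ]
bottle [0.5097835  0.47318963 0.1       ] [0.50948503 0.4819725  0.1       ]
{'fx': 341.63180375337384, 'fy': 341.63180375337384, 'cx': 255.82037372924975, 'cy': 194.00576101503188, 'T': array([[ 0.41025166, -0.86900974, -0.27661461,  0.33266324],
       [-0.91196874, -0.39177664, -0.12175415, -0.53600297],
       [-0.0025656 ,  0.30221372, -0.95323674,  0.38355508],
       [ 0.        ,  0.        ,  0.        ,  1.        ]])}
```

View pics/heater.png

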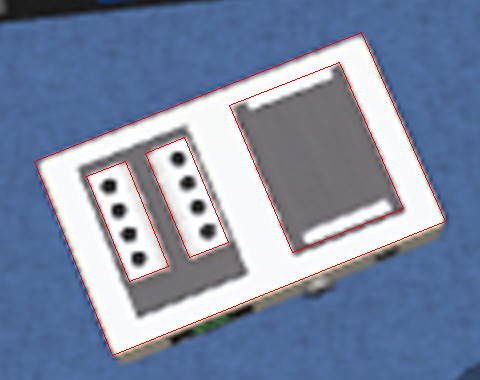

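The overlay matches the housing, seat and half blocks, so the empty bay is at (0.585,-0.040), the slot at (0.549,0.0875), and heater yaw is 15.9°. Next I go above the plate.

{"op": "drive_tool", "data": {"deltas": "87 309 218 -72 0.148; 87 309 218 -72 0.148; 87 309 218 -72 0.148; 87 309 218 -72 0.148; 87 309 218 -72 0.148; 87 309 218 -72 0.148; 87 309 218 -72 0.148; 87 309 218 -72 0.148; 87 309 218 -72 0.148; 87 309 218 -72 0.148; 87 309 218 -72 0.148"}}

```text
time_s: 1.2
position: [0.564, -0.3529, 0.1504]
tcp_rot: [[0.842, 0.539, -0.001], [0.539, -0.842, -0.0], [-0.001, -0.0, -1.0]]
force: [1.7, -0.0, 0.7]
opening: 1.001
grasp_force: 0.0
```

```bash
cat > wr.py <<'E'
# usage: wr.py part x y yawdeg zbase picname : fit part in the wrist picture (and top/scene if seeds clear), print TCP too
import sys
from fit import *
from rig import bot,imaging
k=sys.argv[1]; x,y,t,z0=map(float,sys.argv[2:6])
cam=imaging.camera_model("wrist"); im=imaging.capture("wrist")
s=bot.read_state(); R=s["tcp_rot"]
print("tcp",s["position"].round(4),"toolx yaw",np.degrees(np.arctan2(R[1,0],R[0,0])).round(2),"F",s["force"].round(1),"t",s["time_s"])
cv2.imwrite(f"pics/{sys.argv[6]}.png",im[:,:,::-1])
bx=[b+[0,0,z0] for b in BOX[k]]
try:
    c=proj(cam,np.array([[x,y,z0+.03 if k=="filler" else z0+.018]]))[0]; print("seed",c.round())
    if k=="lid": c=proj(cam,place(np.array([[.035,.02,z0+.018]]),x,y,np.radians(t)))[0]
    m=blob(im,c); q,e=fit([(cam,m)],bx,(x,y,np.radians(t))); print(k,q[:2].round(4),np.degrees(q[2]).round(2),"err",round(e,3),"border",m[0].any(),m[-1].any(),m[:,0].any(),m[:,-1].any())
except Exception as ex: print(ex)
E
python3 wr.py plate .565 -.3517 32.8 0 w1
```

```text
tcp [ 0.5639 -0.3532  0.1507] toolx yaw 32.56 F [-0.7  0.4 -0.8] t 1.25
seed [255. 182.]
plate [ 0.566  -0.3528] 33.05 err 0.013 border False False False False
```

{"op": "drive_tool", "data": {"deltas": "87 2 0 -50 0.007; 87 2 0 -100 0.007; 87 2 0 -130 0.007; 87 2 0 -146 0.007; 87 2 0 -146 0.007; 40 2 0 -146 0.007; 40 2 0 -146 0.007; 40 2 0 -146 0.007; 40 2 0 -146 0.007; 40 2 0 -146 0.007; 40 2 0 -146 0.007; 40 2 0 -146 0.007"}}

```text
time_s: 2.45
position: [0.5671, -0.3522, 0.0055]
tcp_rot: [[0.838, 0.545, 0.0], [0.545, -0.838, -0.0], [0.0, 0.0, -1.0]]
force: [-1.3, 1.0, 5.9]
opening: 0.69
grasp_force: 30.0
```

```bash
cat > m3.py <<'E'
from fit import *
from rig import imaging
cams={n:imaging.camera_model(n) for n in("top","scene")}
ims={n:imaging.capture(n) for n in cams}
P=np.array([[.383,-.302,.055]])
for n in cams:
    try:
        m=blob(ims[n],proj(cams[n],P)[0]); q,e=fit([(cams[n],m)],BOX["filler"],(.383,-.302,-.05)); print(n,q.round(4),e,m.sum()/16)
    except Exception as ex: print(n,ex)
E
python3 m3.py
```

```text
top [ 0.3844 -0.3051 -0.0334] 0.05997304582210239 183.75
scene [ 0.6851 -0.6071  1.7794] 0.9951240518291508 186502.1875
```

{"op": "drive_tool", "data": {"deltas": "40 0 0 40 0; 40 0 0 85 0; 40 0 10 130 0; 40 0 50 130 0; 40 5 100 130 -0.1; 40 8 150 130 -0.2; 40 10 200 130 -0.298; 40 14 250 130 -0.298; 40 18 300 130 -0.298; 40 18 313 130 -0.298; 40 18 313 130 -0.298; 40 18 313 130 -0.298"}}

```text
time_s: 3.75
position: [0.5848, -0.0396, 0.134]
tcp_rot: [[0.961, 0.276, -0.001], [0.276, -0.961, -0.001], [-0.001, 0.001, -1.0]]
force: [-0.1, -1.1, -3.9]
opening: 0.69
grasp_force: 30.0
```

```bash
python3 wr.py plate .585 -.0395 15.9 .13 w2; python3 - <<'E'
import cv2;im=cv2.imread("pics/w2.png");print(im.shape)
E
```

```text
tcp [ 0.585  -0.0404  0.1341] toolx yaw 15.94 F [-0.3 -0.7 -4. ] t 3.8
seed [255. 266.]
plate [0.5969 0.0381] 26.79 err 0.757 border False True True True
(384, 512, 3)
```

View pics/w2.png

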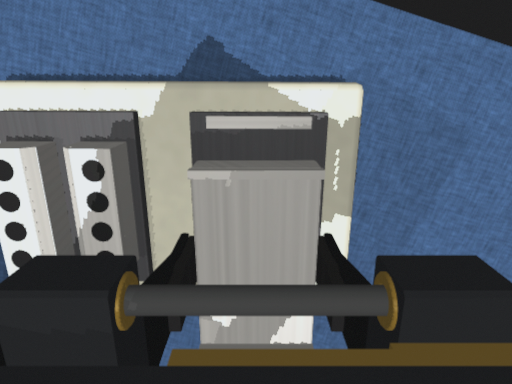

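The wrist view shows the plate held square, its far lip at (190–322,163), over the bay. The seat's far edge is at (190–327,113) and the far stop at (206–311,122). I'll check the seat position from these.

```bash
python3 - <<'E'
from fit import *
from rig import imaging
c=imaging.camera_model("wrist")
q=(.5853,-.0395,np.radians(15.9))
pr=lambda P:proj(c,place(np.array(P),*q)).round(1).tolist()
print("seat far corners",pr([[.065,.047,.06],[.065,-.047,.06]]))
print("stop",pr([[.055,.0,.066],[.065,0,.066],[.055,.0,.06]]))
for z in(.146,.150,.154):print("lip",z,pr([[.05,.03,z],[.05,-.03,z],[.046,0,z]]))
print("halfblock far corners", pr([[.045,.132+.0245+y,.088] for y in(-.0405+.0,)]) , pr([[.045,.132+s*.0085,.088] for s in(-1,1)]),pr([[.045,.132-.0405,.088]]))
E
```

```text
seat far corners [[184.5, 114.2], [323.8, 114.4]]
stop [[254.1, 130.3], [254.1, 115.0], [254.1, 129.2]]
lip 0.146 [[186.3, 163.9], [320.1, 164.1], [253.2, 172.7]]
lip 0.15 [[184.5, 165.9], [321.8, 166.1], [253.1, 174.9]]
lip 0.154 [[182.6, 168.0], [323.5, 168.2], [253.1, 177.2]]
halfblock far corners [[65.0, 151.0]] [[52.8, 150.9], [25.1, 150.9]] [[104.9, 151.0]]
```

Bay agrees within about 2 mm; I nudge and lower.

{"op": "drive_tool", "data": {"deltas": "40 -1 -2 -20 0; 40 -1 -2 -40 0; 40 -1 -2 -52 0; 40 -1 -2 -60 0; 40 -1 -2 -65 0; 40 -1 -2 -68 0; 40 -1 -2 -68 0; 40 -1 -2 -69 0; 40 -1 -2 -69 0"}}

```text
time_s: 4.7
position: [0.5842, -0.0411, 0.066]
tcp_rot: [[0.961, 0.275, 0.001], [0.275, -0.961, -0.0], [0.001, 0.001, -1.0]]
force: [0.3, -1.0, -4.5]
opening: 0.684
grasp_force: 30.0
```

{"op": "drive_tool", "data": {"deltas": "40 0 0 -1.5 0; 40 0 0 -1.5 0; 74 0 0 -1.5 0; 74 0 0 -1.5 0; 74 0 0 -1.5 0; 74 0 0 10 0; 80 0 0 40 0; 87 0 0 80 0; 87 0 0 130 0; 87 0 0 130 0"}}

```text
time_s: 5.7
position: [0.589, -0.0423, 0.2034]
tcp_rot: [[0.961, 0.275, 0.016], [0.275, -0.961, -0.004], [0.014, 0.008, -1.0]]
force: [0.8, 0.3, -0.1]
opening: 0.991
grasp_force: 0.0
```

```bash
python3 wr.py plate .585 -.0395 15.9 .06 w3
```

```text
tcp [ 0.5868 -0.0419  0.2003] toolx yaw 15.98 F [ 0.6  0.2 -0.5] t 5.75
seed [250. 191.]
plate [0.5764 0.1011] 38.37 err 0.914 border False True True True
```

View pics/w3.png

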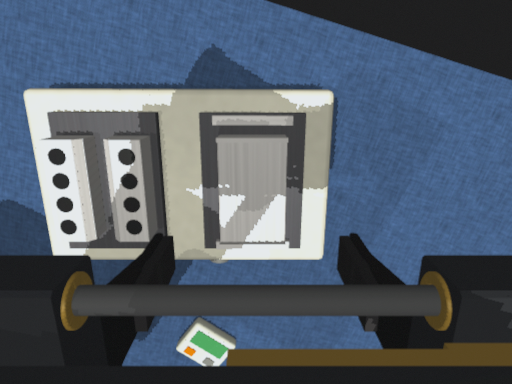

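The plate is down in the bay: far edge (217–287,137), seat (201–304,112), far stop v 115–125, near stop about v 243. I'll check numerically.

```bash
python3 - <<'E'
from fit import *
from rig import imaging
c=imaging.camera_model("wrist"); im=cv2.imread("pics/w3.png")
q=(.5857,-.0409,np.radians(15.9))
pr=lambda P:proj(c,place(np.array(P),*q)).round(1).tolist()
print("seat",pr([[.065,.047,.06],[.065,-.047,.06],[-.065,.047,.06],[-.065,-.047,.06]]))
print("stops",pr([[.065,0,.066],[.055,0,.066],[-.055,0,.066],[-.065,0,.066]]))
print("plate",pr([[.05,.03,.083],[.05,-.03,.083],[.046,0,.083],[-.046,0,.083],[-.05,0,.083],[-.05,0,.06]]))
cv2.imwrite("pics/w3c.png",cv2.resize(im[100:260,190:320],None,fx=4,fy=4,interpolation=cv2.INTER_CUBIC)[:600])
E
```

```text
seat [[198.8, 111.0], [307.7, 111.2], [205.0, 248.1], [301.4, 248.1]]
stops [[253.3, 111.6], [253.3, 123.6], [253.2, 241.3], [253.2, 250.9]]
plate [[216.2, 131.8], [290.1, 132.0], [253.2, 136.8], [253.2, 240.2], [253.2, 244.3], [253.3, 233.9]]
```

View pics/w3c.png

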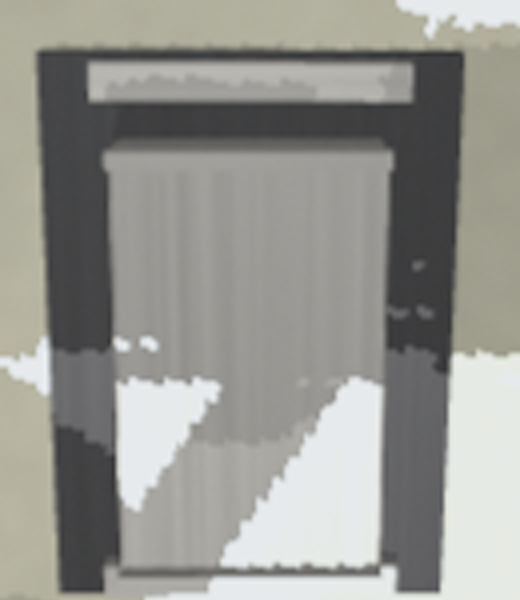

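The plate is flat, centred in y, about 3 mm toward the robot in x, which is inside the tolerance. Next is the white block.

{"op": "drive_tool", "data": {"deltas": "87 -173 355 -10 -0.32; 87 -173 355 -10 -0.32; 87 -173 355 -10 -0.32; 87 -173 355 -10 -0.32; 87 -173 355 -10 -0.32; 87 -173 355 -10 -0.32; 87 -173 355 -10 -0.32; 87 -173 355 -40 -0.32; 87 -173 355 -40 -0.32; 87 -173 355 -40 -0.32; 87 -173 355 -40 -0.32; 87 -173 355 -40 -0.32"}}

```text
time_s: 6.95
position: [0.4121, 0.3128, 0.156]
tcp_rot: [[0.999, -0.043, 0.001], [-0.043, -0.999, 0.0], [0.001, -0.0, -1.0]]
force: [0.9, 0.4, 0.4]
opening: 1.002
grasp_force: 0.0
```

```bash
python3 wr.py block .4106 .3137 -2.5 0 w4
```

```text
tcp [0.4122 0.3128 0.1561] toolx yaw -2.49 F [-0.1 -1.1  0.6] t 7.0
seed [255. 184.]
block [0.4122 0.3128] -2.19 err 0.011 border False False False False
```

View pics/w4.png

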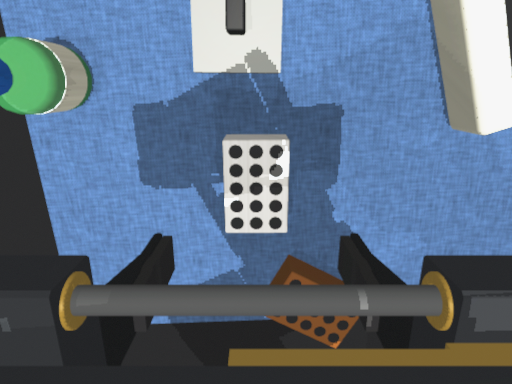

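The wrist view confirms the white 5x3 block at (256,183), with the brown look-alike well behind at (315,300). Descending.

{"op": "drive_tool", "data": {"deltas": "87 0 0 -50 0.003; 87 0 0 -100 0.003; 87 0 0 -130 0.003; 87 0 0 -145 0.003; 87 0 0 -145 0.003; 40 0 0 -145 0.003; 40 0 0 -145 0.003; 40 0 0 -145 0.003; 40 0 0 -145 0.003; 40 0 0 -145 0.003; 40 0 0 -145 0.003"}}

```text
time_s: 8.1
position: [0.4112, 0.3139, 0.0113]
tcp_rot: [[0.999, -0.038, 0.001], [-0.038, -0.999, 0.0], [0.001, -0.0, -1.0]]
force: [0.4, -1.3, 5.9]
opening: 0.644
grasp_force: 30.0
```

{"op": "drive_tool", "data": {"deltas": "40 0 0 45 0; 40 0 0 90 0; 40 0 0 140 0; 40 40 -30 140 0.1; 40 60 -75 140 0.2; 40 80 -120 140 0.316; 40 100 -165 140 0.316; 40 120 -210 140 0.316; 40 140 -255 140 0.316; 40 160 -300 140 0.316; 40 172 -340 140 0.316; 40 172 -355 140 0.316"}}

```text
time_s: 9.3
position: [0.5848, -0.0456, 0.1499]
tcp_rot: [[0.963, 0.271, 0.002], [0.271, -0.963, -0.002], [0.001, 0.002, -1.0]]
force: [-0.8, 1.3, -3.8]
opening: 0.642
grasp_force: 30.0
```

{"op": "drive_tool", "data": {"deltas": "40 0 0 0 0; 40 0 0 0 0; 40 0 0 0 0"}}

```text
time_s: 9.6
position: [0.5817, -0.0394, 0.15]
tcp_rot: [[0.961, 0.276, -0.002], [0.276, -0.961, 0.001], [-0.002, -0.002, -1.0]]
force: [-0.4, -0.1, -4.4]
opening: 0.64
grasp_force: 30.0
```

```bash
python3 wr.py block .5833 -.0415 15.9 .14 w5
```

```text
tcp [ 0.5819 -0.0393  0.1502] toolx yaw 16.03 F [-0.7  0.2 -3.6] t 9.65
seed [260. 259.]
block [0.6061 0.0407] 15.75 err 0.755 border False True True True
```

View pics/w5.png

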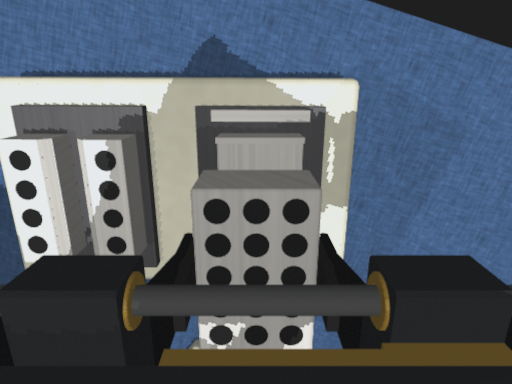

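Wrist view: the held block's far top edge is at (195–320,187) and the plate's lip is ahead at (216–304,137). I'll compute the relative offset.

```bash
python3 - <<'E'
from fit import *
from rig import imaging
c=imaging.camera_model("wrist"); im=cv2.imread("pics/w5.png")
g=cv2.cvtColor(im,cv2.COLOR_BGR2GRAY).astype(int)
print("col260",list(enumerate(g[125:195,260],125))[::2]);print("row140",[(u,g[140,u]) for u in list(range(208,222))+list(range(298,312))])
R=np.array([[np.cos(.2775),np.sin(.2775)],[-np.sin(.2775),np.cos(.2775)]])
p=ray(c,260,138,.083)[:2];b=ray(c,257,187,.175)[:2]
print("plate-lip, block edge",p,b,"diff in heater axes",R@(p-b),"plate ctr",p-R.T@[.05,0],"blk ctr",b-R.T@[.042,0])
E
```

```text
col260 [(125, np.int64(70)), (127, np.int64(67)), (129, np.int64(63)), (131, np.int64(62)), (133, np.int64(87)), (135, np.int64(99)), (137, np.int64(124)), (139, np.int64(158)), (141, np.int64(158)), (143, np.int64(157)), (145, np.int64(155)), (147, np.int64(155)), (149, np.int64(154)), (151, np.int64(154)), (153, np.int64(154)), (155, np.int64(153)), (157, np.int64(154)), (159, np.int64(154)), (161, np.int64(153)), (163, np.int64(153)), (165, np.int64(153)), (167, np.int64(154)), (169, np.int64(140)), (171, np.int64(99)), (173, np.int64(98)), (175, np.int64(98)), (177, np.int64(99)), (179, np.int64(99)), (181, np.int64(100)), (183, np.int64(102)), (185, np.int64(102)), (187, np.int64(100)), (189, np.int64(130)), (191, np.int64(144)), (193, np.int64(149))]
row140 [(208, np.int64(61)), (209, np.int64(62)), (210, np.int64(63)), (211, np.int64(62)), (212, np.int64(62)), (213, np.int64(61)), (214, np.int64(61)), (215, np.int64(136)), (216, np.int64(158)), (217, np.int64(158)), (218, np.int64(158)), (219, np.int64(158)), (220, np.int64(158)), (221, np.int64(158)), (298, np.int64(154)), (299, np.int64(154)), (300, np.int64(154)), (301, np.int64(154)), (302, np.int64(154)), (303, np.int64(154)), (304, np.int64(132)), (305, np.int64(87)), (306, np.int64(61)), (307, np.int64(63)), (308, np.int64(62)), (309, np.int64(62)), (310, np.int64(62)), (311, np.int64(62))]
plate-lip, block edge [ 0.63139223 -0.02836134] [ 0.62417456 -0.02821917] diff in heater axes [ 0.00690261 -0.00211403] plate ctr [ 0.58330507 -0.04205895] blk ctr [ 0.58378134 -0.03972516]
```

{"op": "drive_tool", "data": {"deltas": "40 0 -2 -20 0; 40 0 -2 -38 0; 40 0 -2 -48 0; 40 0 -2 -54 0; 40 0 -2 -58 0; 40 0 -2 -60 0; 40 0 -2 -60 0; 40 0 -2 -60 0"}}

```text
time_s: 10.45
position: [0.5833, -0.0433, 0.0911]
tcp_rot: [[0.962, 0.274, 0.001], [0.274, -0.962, -0.0], [0.001, 0.001, -1.0]]
force: [-0.2, 0.0, -4.1]
opening: 0.641
grasp_force: 30.0
```

```bash
python3 - <<'E'
from rig import bot,imaging
from fit import *
print(bot.read_state()["position"])
c=imaging.camera_model("wrist"); im=imaging.capture("wrist"); print(bot.read_state()["position"],bot.read_state()["qvel"].round(2))
g=cv2.cvtColor(im,cv2.COLOR_RGB2GRAY).astype(int); cv2.imwrite("pics/w6.png",im[:,:,::-1])
cv2.imwrite("pics/w6c.png",cv2.resize(im[90:260,170:350,::-1],None,fx=3.5,fy=3.5,interpolation=cv2.INTER_CUBIC))
E
```

```text
[ 0.58333107 -0.04330712  0.09108664]
[ 0.58333256 -0.04333564  0.09109544] [-0.03  0.02  0.07 -0.04 -0.13  0.02]
```

View pics/w6c.png

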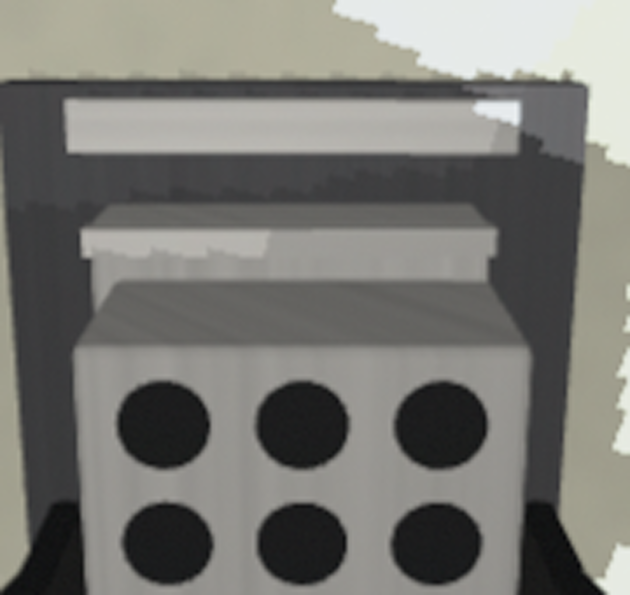

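The picture shows the block 2 mm right of the plate (block mid 302, plate mid 289 in the crop). The x gap at the lip is about 4 mm, as it should be. I'll correct y, lower and release.

{"op": "drive_tool", "data": {"deltas": "40 -0.5 2 0 0; 40 -0.5 2 0 0; 40 -0.5 2 -1.5 0; 40 -0.5 2 -2.5 0; 40 -0.5 2 -2.5 0"}}

```text
time_s: 11.0
position: [0.5826, -0.0412, 0.0893]
tcp_rot: [[0.962, 0.274, 0.001], [0.274, -0.962, -0.0], [0.001, 0.0, -1.0]]
force: [-2.0, 0.1, 4.6]
opening: 0.64
grasp_force: 30.0
```

{"op": "drive_tool", "data": {"deltas": "72 0 0 0 0; 72 0 0 0 0; 72 0 0 0 0; 80 0 0 15 0; 87 0 0 50 0; 87 0 0 100 0; 87 0 0 110 0; 87 0 0 110 0; 87 0 0 110 0; 87 0 0 110 0"}}

```text
time_s: 12.0
position: [0.581, -0.0409, 0.196]
tcp_rot: [[0.962, 0.274, -0.004], [0.274, -0.962, 0.001], [-0.004, -0.002, -1.0]]
force: [0.4, 0.3, 0.5]
opening: 0.999
grasp_force: 0.0
```

```bash
python3 - <<'E'
from rig import bot,imaging
from fit import *
c=imaging.camera_model("wrist"); im=imaging.capture("wrist"); print(bot.read_state()["position"])
cv2.imwrite("pics/w7.png",im[:,:,::-1])
cv2.imwrite("pics/w7c.png",cv2.resize(im[70:270,0:340,::-1],None,fx=2.35,fy=2.35,interpolation=cv2.INTER_CUBIC))
q=(.5826,-.0412,np.radians(15.9))
pr=lambda P:proj(c,place(np.array(P),*q)).round(1).tolist()
print(pr([[a*.042,b*.028,.114] for a in(1,-1) for b in(1,-1)]))
q=(.567,.024,np.radians(15.9)); print("gap far/near top inner edges .088 (17, 29)",pr([[a*.045,.066+b,.088] for a in(1,-1) for b in(.0145,-.0145,.0405,-.0405)]))
E
```

```text
[ 0.58108063 -0.04088707  0.19602537]
[[217.5, 144.5], [295.8, 144.6], [221.0, 250.3], [291.8, 250.5]]
gap far/near top inner edges .088 (17, 29) [[68.5, 131.2], [105.5, 131.3], [35.4, 131.2], [138.6, 131.3], [85.9, 236.2], [119.4, 236.3], [55.8, 236.1], [149.4, 236.3]]
```

View pics/w7c.png

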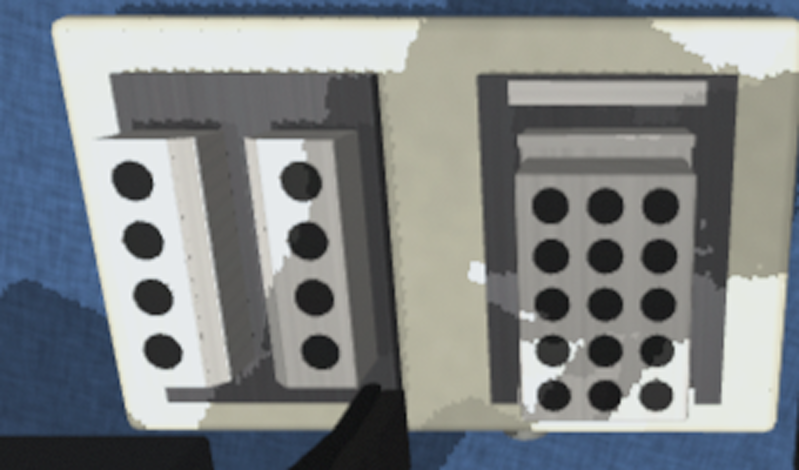

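The block sits centred on the plate (top corners (220,143)–(295,143), as predicted). Now to the lid.

{"op": "drive_tool", "data": {"deltas": "60 -26 364 0 -0.333; 60 -26 364 0 -0.333; 60 -26 364 0 -0.333; 60 -26 364 0 -0.333; 60 -26 364 0 -0.333; 60 -26 364 0 -0.333; 60 -26 364 -40 -0.333; 60 -26 364 -40 -0.333; 60 -26 364 -40 -0.333; 60 -26 364 -40 -0.333; 60 -26 364 -40 -0.333; 60 -26 364 -40 -0.333"}}

```text
time_s: 13.25
position: [0.5572, 0.3214, 0.1586]
tcp_rot: [[0.998, -0.057, 0.001], [-0.057, -0.998, 0.0], [0.001, -0.0, -1.0]]
force: [-0.3, -0.4, 0.6]
opening: 0.689
grasp_force: 0.0
```

```bash
python3 wr.py lid .5564 .3231 -3.2 0 w8
```

```text
tcp [0.5572 0.3215 0.1588] toolx yaw -3.28 F [0.1 0.1 1.4] t 13.3
seed [254. 183.]
lid [0.5577 0.3218] -2.87 err 0.01 border False False False False
```

{"op": "drive_tool", "data": {"deltas": "60 0 0.5 -50 0.005; 60 0 0.5 -100 0.005; 60 0 0.5 -120 0.005; 60 0 0.5 -135 0.005; 60 0 0.5 -135 0.005; 0 0 0.5 -135 0.005; 0 0 0.5 -135 0.005; 0 0 0.5 -135 0.005; 0 0 0.5 -135 0.005; 0 0 0.5 -135 0.005; 0 0 0.5 -135 0.005; 0 0 0.5 -135 0.005"}}

```text
time_s: 14.5
position: [0.5564, 0.3233, 0.0232]
tcp_rot: [[0.999, -0.05, 0.0], [-0.05, -0.999, -0.0], [0.0, 0.0, -1.0]]
force: [0.8, -0.1, 2.4]
opening: 0.161
grasp_force: 30.0
```

{"op": "drive_tool", "data": {"deltas": "0 0 0 45 0; 0 0 0 95 0; 0 0 0 140 0; 0 0 -40 165 0.1; 0 5 -85 165 0.2; 0 8 -130 165 0.3; 0 10 -175 165 0.328; 0 14 -220 165 0.328; 0 18 -265 165 0.328; 0 22 -310 165 0.328; 0 26 -350 165 0.328; 0 26 -364 165 0.328"}}

```text
time_s: 15.7
position: [0.583, -0.0448, 0.1879]
tcp_rot: [[0.963, 0.27, 0.001], [0.27, -0.963, -0.001], [0.0, 0.002, -1.0]]
force: [0.0, -0.1, -1.0]
opening: 0.156
grasp_force: 30.0
```

{"op": "drive_tool", "data": {"deltas": "0 0 0 0 0; 0 0 0 0 0; 0 0 0 -20 0; 0 0 0 -28 0; 0 0 0 -28 0; 0 0 0 -28 0; 0 0 0 -28 0; 0 0 0 -28 0"}}

```text
time_s: 16.5
position: [0.5829, -0.0405, 0.1608]
tcp_rot: [[0.962, 0.275, 0.001], [0.275, -0.962, -0.0], [0.001, 0.001, -1.0]]
force: [0.3, -0.4, -0.7]
opening: 0.155
grasp_force: 30.0
```

```bash
python3 - <<'E'
from rig import bot,imaging
from fit import *
c=imaging.camera_model("wrist"); im=imaging.capture("wrist"); s=bot.read_state(); print(s["position"],s["qvel"].round(1))
cv2.imwrite("pics/w9.png",im[:,:,::-1])
cv2.imwrite("pics/w9c.png",cv2.resize(im[90:250,150:360,::-1],None,fx=3.5,fy=3.5,interpolation=cv2.INTER_CUBIC))
q=(s["position"][0],s["position"][1],np.radians(15.9));h=s["position"][2]-.0232
pr=lambda P:proj(c,place(np.array(P),*q)).round(1).tolist()
print("lid top far",pr([[.05,b*.036,h+.018] for b in(1,-1)]),"rim",pr([[.05,b*.036,h] for b in(1,-1)]))
q=(.5826,-.0412,np.radians(15.9))
print("block far top",pr([[.042,b*.028,.114] for b in(1,-1)]),"plate lip",pr([[.05,b*.03,.083] for b in(1,-1)]))
E
```

```text
[ 0.58275919 -0.0406028   0.16064757] [-0.1  0.1  0.1  0.  -0.1 -0. ]
lid top far [[182.6, 157.6], [327.6, 157.9]] rim [[189.3, 151.0], [321.0, 151.3]]
block far top [[210.9, 157.5], [301.3, 157.6]] plate lip [[213.2, 137.4], [299.0, 137.5]]
```

View pics/w9c.png

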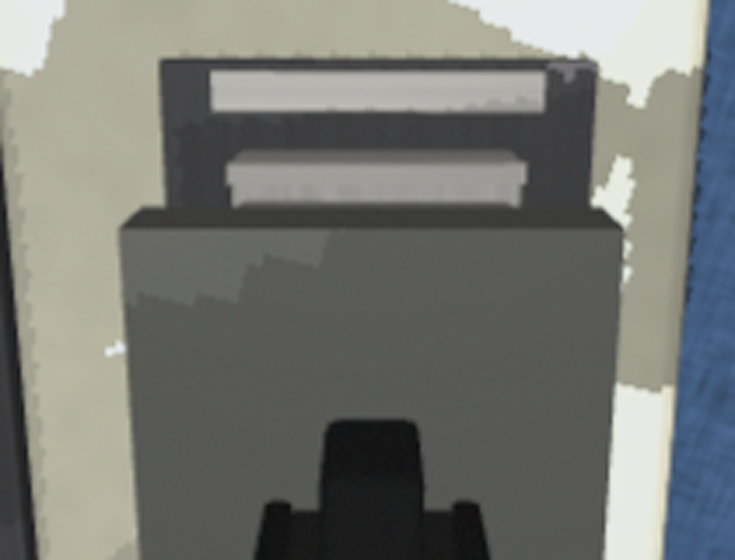

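The lid is held square (top edge 184–328, mid 256.3) over the plate and block (mid 257.6), about 1 mm off. Lowering.

{"op": "drive_tool", "data": {"deltas": "0 0 -0.8 -12 0; 0 0 -0.8 -20 0; 0 0 -0.8 -26 0; 0 0 -0.8 -30 0; 0 0 -0.8 -34 0; 0 0 -0.8 -36 0; 0 0 -0.8 -37 0; 0 0 -0.8 -38 0; 0 0 -0.8 -38.5 0; 0 0 -0.8 -38.5 0"}}

```text
time_s: 17.55
position: [0.5823, -0.0415, 0.1231]
tcp_rot: [[0.962, 0.274, 0.0], [0.274, -0.962, -0.0], [0.0, 0.0, -1.0]]
force: [-3.1, 0.2, 8.2]
opening: 0.157
grasp_force: 30.0
```

Seated (z as expected, contact force). Release and go to the filler.

{"op": "drive_tool", "data": {"deltas": "50 0 0 0 0; 50 0 0 0 0; 50 0 0 0 0; 50 0 0 15 0; 50 0 0 60 0; 50 0 0 77 0; 50 0 0 77 0; 50 0 0 77 0"}}

```text
time_s: 18.35
position: [0.5821, -0.0414, 0.1982]
tcp_rot: [[0.962, 0.274, -0.0], [0.274, -0.962, 0.0], [-0.0, -0.0, -1.0]]
force: [0.5, 0.1, -0.3]
opening: 0.571
grasp_force: 0.0
```

```bash
python3 - <<'E'
from rig import bot,imaging
from fit import *
c=imaging.camera_model("wrist"); im=imaging.capture("wrist"); s=bot.read_state(); print(s["position"],s["qvel"].round(1))
cv2.imwrite("pics/w10c.png",cv2.resize(im[70:290,0:340,::-1],None,fx=2.3,fy=2.3,interpolation=cv2.INTER_CUBIC))
q=(.583,-.041,np.radians(15.9)); m=sil(c,[b+[0,0,.1] for b in BOX["lid"]],q,1)
pr=lambda P:proj(c,place(np.array(P),*q)).round(1).tolist()
print("lid top",pr([[a*.05,b*.036,.118] for a in (1,-1) for b in(1,-1)]))
E
```

```text
[ 0.58145127 -0.04125581  0.19734014] [-0.1  0.9  0.6 -0.   0.2 -0. ]
lid top [[204.0, 134.6], [306.2, 134.8], [209.7, 261.4], [300.4, 261.6]]
```

View pics/w10c.png

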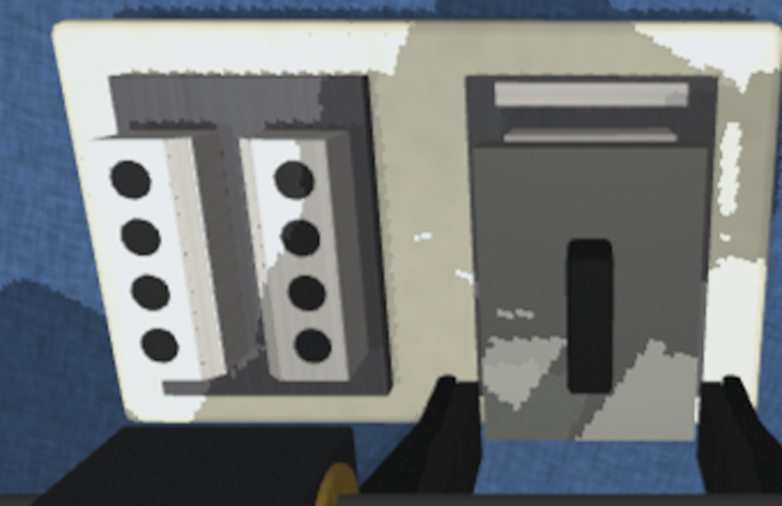

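{"op": "drive_tool", "data": {"deltas": "60 -198 -262 0 -0.321; 60 -198 -262 0 -0.321; 60 -198 -262 0 -0.321; 60 -198 -262 0 -0.321; 60 -198 -262 0 -0.321; 60 -198 -262 0 -0.321; 60 -198 -262 0 -0.321; 60 -198 -262 0 -0.321; 60 -198 -262 0 -0.321; 60 -198 -262 0 -0.321; 60 -198 -262 0 -0.321"}}

```text
time_s: 19.5
position: [0.3849, -0.3021, 0.1981]
tcp_rot: [[0.999, -0.041, -0.001], [-0.041, -0.999, 0.001], [-0.001, -0.001, -1.0]]
force: [0.4, -0.8, 0.1]
opening: 0.692
grasp_force: 0.0
```

```bash
python3 wr.py filler .384 -.303 -2.5 0 w11
```

```text
tcp [ 0.385  -0.3022  0.1983] toolx yaw -2.35 F [-0.5  0.6  0. ] t 19.55
seed [257. 175.]
filler [ 0.3862 -0.3045] -2.66 err 0.043 border False False False False
```

The lid sits fully down (far corners (206,134) and (307,134), as predicted). The filler is found beneath the gripper at (0.3855,-0.3033). Descending on it.

{"op": "drive_tool", "data": {"deltas": "60 0.5 -1 -50 -0.003; 60 0.5 -1 -100 -0.003; 60 0.5 -1 -145 -0.003; 60 0.5 -1 -162 -0.003; 60 0.5 -1 -162 -0.003; 0 0.5 -1 -162 -0.003; 0 0.5 -1 -162 -0.003; 0 0.5 -1 -162 -0.003; 0 0.5 -1 -162 -0.003; 0 0.5 -1 -162 -0.003; 0 0.5 -1 -162 -0.003; 0 0.5 -1 -162 -0.003"}}

```text
time_s: 20.75
position: [0.3849, -0.3046, 0.0367]
tcp_rot: [[0.999, -0.046, 0.0], [-0.046, -0.999, -0.0], [0.0, 0.0, -1.0]]
force: [-0.0, 0.2, 2.1]
opening: 0.151
grasp_force: 30.0
```

{"op": "drive_tool", "data": {"deltas": "0 0 0 45 0; 0 0 0 95 0; 0 0 0 140 0; 0 10 20 168 0.1; 0 26 60 168 0.2; 0 42 100 168 0.322; 0 60 144 168 0.322; 0 78 188 168 0.322; 0 96 232 168 0.322; 0 114 276 168 0.322; 0 132 320 168 0.322; 0 150 360 168 0.322"}}

```text
time_s: 21.95
position: [0.5346, 0.0578, 0.2041]
tcp_rot: [[0.962, 0.273, -0.001], [0.273, -0.962, 0.0], [-0.001, -0.001, -1.0]]
force: [0.2, -1.1, -1.7]
opening: 0.148
grasp_force: 30.0
```

{"op": "drive_tool", "data": {"deltas": "0 16 31 0 0; 0 16 31 0 0; 0 16 31 -40 0; 0 16 31 -70 0; 0 16 31 -70 0; 0 16 31 -70 0; 0 16 31 -70 0"}}

```text
time_s: 22.65
position: [0.552, 0.086, 0.136]
tcp_rot: [[0.962, 0.272, 0.003], [0.272, -0.962, -0.0], [0.003, 0.001, -1.0]]
force: [0.7, -0.3, -0.9]
opening: 0.146
grasp_force: 30.0
```

```bash
python3 - <<'E'
from rig import bot,imaging
from fit import *
c=imaging.camera_model("wrist"); im=imaging.capture("wrist"); s=bot.read_state(); print(s["position"],s["qvel"].round(1))
cv2.imwrite("pics/w12.png",im[:,:,::-1])
cv2.imwrite("pics/w12c.png",cv2.resize(im[90:270,160:370,::-1],None,fx=3.3,fy=3.3,interpolation=cv2.INTER_CUBIC))
q=(s["position"][0],s["position"][1],np.radians(15.9));h=s["position"][2]-.0367
pr=lambda P:proj(c,place(np.array(P),*q)).round(1).tolist()
print("filler top far",pr([[.03,b*.0065,h+.06] for b in(1,-1)]),"foot",pr([[.03,b*.0065,h] for b in(1,-1)]))
q=(.551,.086,np.radians(15.9))
print("halfblocks far",pr([[.045,b,.088] for b in(.0405,.0145,-.0145,-.0405)]),"floor gap far",pr([[.045,b,.06] for b in(.0085,-.0085)]))
E
```

```text
[0.55220875 0.08604457 0.13626771] [ 0.1 -0.1 -0.  -0.1 -0.1 -0. ]
filler top far [[239.6, 215.7], [269.6, 215.7]] foot [[244.1, 179.7], [265.7, 179.7]]
halfblocks far [[189.3, 153.5], [231.1, 153.4], [277.8, 153.3], [319.6, 153.3]] floor gap far [[242.4, 145.9], [266.7, 145.9]]
```

View pics/w12c.png

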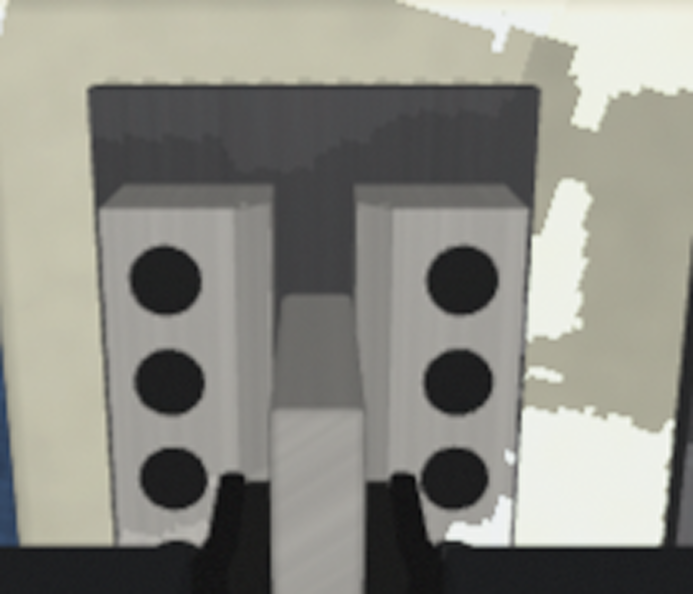

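The filler (foot mid 316 in the crop) is aligned with the gap (mid 314) and square. Lowering with a small correction.

{"op": "drive_tool", "data": {"deltas": "0 -2 0 0 0; 0 -2 0 -8 0; 0 -2 0 -15 0; 0 -2 0 -22 0; 0 -2 0 -29 0; 0 -2 0 -34 0; 0 -2 0 -37 0; 0 -2 0 -39 0; 0 -2 0 -40 0; 0 -2 0 -41 0; 0 -2 0 -41 0"}}

```text
time_s: 23.8
position: [0.5485, 0.0866, 0.0967]
tcp_rot: [[0.962, 0.273, 0.0], [0.273, -0.962, -0.0], [0.0, 0.0, -1.0]]
force: [-6.2, -0.4, 20.1]
opening: 0.144
grasp_force: 30.0
```

It rests on the floor at the expected height. Release and retreat.

{"op": "drive_tool", "data": {"deltas": "0 0 0 1 0; 40 0 0 1 0; 40 0 0 1 0; 40 0 0 1 0; 40 0 0 20 0; 40 0 0 65 0; 40 0 0 110 0; 40 -20 0 130 0; 40 -20 0 130 0; 40 -20 0 130 0; 40 -20 0 130 0; 40 -20 0 130 0"}}

```text
time_s: 25.0
position: [0.5286, 0.0864, 0.222]
tcp_rot: [[0.962, 0.272, -0.003], [0.272, -0.962, 0.0], [-0.003, -0.001, -1.0]]
force: [0.7, 0.8, -0.2]
opening: 0.457
grasp_force: 0.0
```

```bash
python3 - <<'E'
from rig import bot,imaging
from fit import *
c=imaging.camera_model("wrist"); im=imaging.capture("wrist"); s=bot.read_state(); print(s["position"],s["qvel"].round(1),s["force"].round(1))
cv2.imwrite("pics/w13c.png",cv2.resize(im[80:330,150:470,::-1],None,fx=2.4,fy=2.4,interpolation=cv2.INTER_CUBIC))
q=(.5495,.0865,np.radians(15.9))
pr=lambda P:proj(c,place(np.array(P),*q)).round(1).tolist()
crop=lambda L:[[round((u-150)*2.4),round((v-80)*2.4)] for u,v in L]
print("filler top in crop",crop(pr([[a*.03,b*.0065,.12] for a in(1,-1) for b in(1,-1)])), "hb",crop(pr([[a*.045,b*.0405,.088] for a in(1,-1) for b in(1,-1)])))
E
```

```text
[0.52868213 0.08646732 0.22203983] [ 0.1 -0.1 -0.1  0.   0.1  0. ] [ 0.  -0.3 -1.1]
filler top in crop [[250, 124], [291, 124], [251, 301], [289, 301]] hb [[154, 69], [385, 69], [163, 310], [373, 310]]
```

View pics/w13c.png

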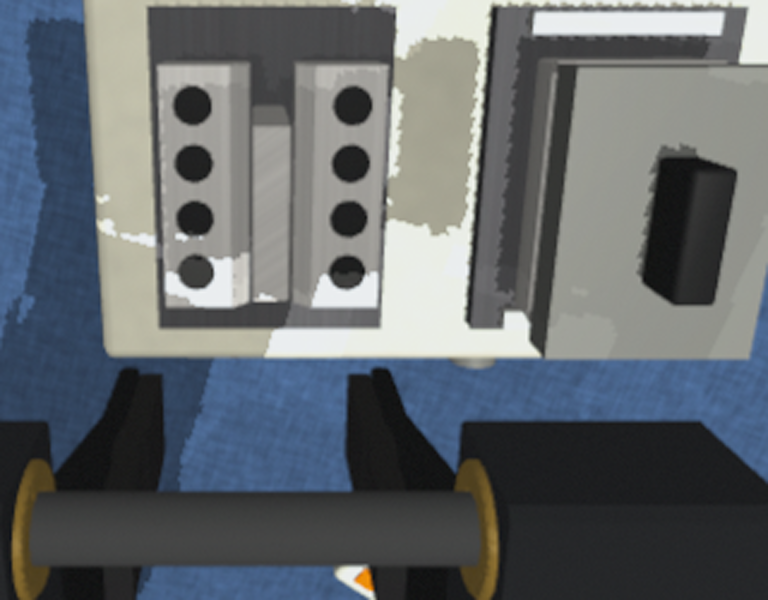

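The filler sits upright in the gap (top edge 250–291, rows 125–301, as predicted), within about 2 mm of midway. The lid is still in place on the stack and nothing touches the gripper. Handing in.

```bash
python3 -c "
from rig import bot
print(bot.hand_in())"
```

```text
the job is handed in; nothing more can be done
None
```

The job is handed in: plate, block and lid are stacked in the empty bay and the filler plate is on the floor of the gap, all within tolerance by my camera checks. The arm finished at about 25 s; the hand-in returned no verdict.

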